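# Clip down a model-car chassis, thread its wheel axle, and free the clip

### The arm

A 7-joint arm with a two-finger parallel gripper is mounted at the origin on the work surface. World frame = base frame: x ahead of the robot, y to its left, z up, the work surface at z = 0. Lengths are in m, angles in rad, forces in N, time in s.
With the tool pointing down it reaches from about 0.4 to 0.875 m from the base axis. Payload 19.3 kg.
Tool frame: the origin (TCP) lies where the fingers leave the gripper's body, on its centre line; the fingertips stand 73 mm ahead of it and the grasp point (between the pads) lies 54 mm ahead of it; z points along the fingers, x is the direction in which the jaws open and shut, and the axes are right-handed (so a half turn about z gives the same grasp; the last joint's range is limited). The gripper opens to 85 mm and grips with 20 to 120 N. Pads are 22 mm wide; open, the fingers measure 114 mm over their backs; the gripper's body (76 mm by 85 mm) begins 54 mm behind the grasp point. The pads swing forward as they close: fully open they stand 13 mm farther back than shut.
Start: joints at [-1.308, 0.521, -0.036, 1.599, 0.021, 1.021, -0.113], TCP at [0.204, 0.591, 0.304] pointing down, gripper open.
Joint ranges: [-2.91, 2.91], [-0.3, 2.13], [-1.5, 1.42], [0.17, 2.43], [-1.26, 4.41], [0.16, 1.93], [-2.52, 2.52]. Speed limits (rad/s): [1.89, 1.89, 2.39, 2.39, 3.01, 3.01, 3.01].

### API

Orientations are given as a rotation vector (axis times angle).
In Python, from cell import readout, eyes, ticket gives the robot as it stands.
- The arm moves only by the shell command python3 -m jog 'ROWS' [FORCE]. ROWS is JSON, a list of rows, each a list of 7 numbers: the shift along the tool's x, y, z in cm, then the turn, a rotation vector about the tool's x, y, z in degrees, then the gripper's target within -1 to 1 (shut at 1, half-way at 0, fully open at -1). In form: [[tx, ty, tz, rx, ry, rz, claw], ...]. A call has 1 to 20 rows; each row shifts and turns the commanded pose from where the row before left it, along the tool's axes as they then stand; what a row does not reach is not made up. A row lasts 1/8 s, in which the tool goes at most 62.5 mm and 10.7 degrees, less where a joint would pass 70% of its speed; a pose out of reach is approached as far as the arm can. A call is refused whole if a number of a shift passes 6.25 or a number of a turn 10.7, either way. A call with a gripper value outside its range is refused whole. The fingers move at their own pace and stop on an object; FORCE is the grip in N (left out, the last holds). Time passes only in rows, so rows that do not move let the fingers close. It gives the time, the measured TCP pose, the force and the opening at its end, in the units of the state.
- readout.sense(): the state, without advancing time (a new reading comes with each control period).
- eyes.snapshot(name): name is "scene" or "top" or "wrist"; returns (picture, depth): 384x512x3 uint8, red, green, blue; 384x512 float32, m along the optical axis (not along the pixel's ray), 0 where there is no reading.
- eyes.camera_info(name): a dict with "fx", "fy", "cx", "cy" (pixels), "k1" (the pictures are not rectified: a ray, as slopes to the right and down, at radius r is drawn at 1 + k1 r^2 times it, then the intrinsics apply), "R" (3x3) and "t" (3): a world point X has camera coordinates R X + t; the wrist camera has in their place "mount" (4x4, takes a point from camera to tool coordinates, whose origin is the TCP and whose axes are the tool frame's). Camera axes: x right, y down, z forward; pixel columns grow to the right and rows downward; lengths in m; the calibration is good to about 2 mm. A picture is of the moment at which its call begins: read the wrist's pose just before it. camera_info takes no time and is no camera call.
- ticket.hand_in(): hands the job in, once; it reports no verdict.
The state is a dict: "time_s": time; "joints": joint angles; "qvel": joint speeds; "joint_efforts": joint torques, N m; "tool_pos": TCP position; "tool_rot": TCP orientation; "force": force on the tool from outside, world axes, zero at the start; "moment": the same for the moment, N m; "grip_width": opening from 0.0 (shut) to 1.0 (fully open).
Only numpy, scipy, OpenCV 4.12 (cv2) and the standard library are available. Lean on these libraries where they do the work, as an engineer would, in place of code of your own. Each camera call takes 0.05 s, during which the arm holds its last target. There are 200 camera calls.

### The job

Swing the jig's spring clip round its pivot screw until it lies squarely across the model-car chassis and holds it down. Then take the axle that has the big black wheel, thread its bare end through both upright bearing ears until the wheel is almost against the first ear (a gap of a few millimetres is fine), let go, and swing the clip fully clear of the chassis again. Leave the chassis lying in its nest, keep off the light bar above the jig, and do not disturb anything else.

Things in the scene. Friction and masses are not known exactly. Their poses are not given: they have to be found in the camera images.
- jig: fixed dark steel set-up block, 200 (x) x 220 (y) x 30 mm high, standing on the bench. Origin: centre of its underside. Low strips 3 mm high round a 160 x 64 mm nest in the middle of its top locate the chassis
- clip (a joint): angle of the spring clip about its upright pivot screw, rad: 0 = fully clear of the chassis (stop; arm points along the jig's +x, away from the robot), 1.57 = squarely across the chassis (arm points along the jig's -y), 1.65 = stop. Growing values turn clockwise seen from above. It stays where it is left; about 2 N at the post moves it, up to about 8 N while the ball climbs the chassis edge
- clip_pivot (a point): the pivot screw's axis at the height of the jig's top (30 mm above the bench): 50 mm in +x and 72 mm in +y from the jig's origin
- clip_post (a point): centre of the top of the clip's smooth, slippery, upright round aluminium finger post, 14 mm in diameter, 40 mm tall above the clip arm (arm top 41 mm, post top 81 mm above the bench), 40 mm from the pivot axis. Push it or pinch it from either side
- shoe: sprung end of the clip: a steel strip with a polished steel ball 16 mm in diameter, 70 mm from the pivot axis. Origin: where the strip joins the arm, 30 mm from the pivot. From about 1.1 rad on the ball rides up by itself over the far edge of the chassis pan and then presses on the chassis with about 3 N
- chassis: loose brass model-car chassis, pan 160 (x) x 64 (y) x 4 mm, 0.35 kg, lying in the jig's nest with its axes along the jig's. Origin: centre of its underside, 30 mm above the bench. Two upright bearing ears (30 wide in x, 10 thick in y, tops 54 mm above the pan's underside) stand at x = -50 mm. A motor 28 mm high lies near the middle
- ear_right (a point): centre of the hole at the outer face (chassis y = -32 mm) of the ear on the -y side: the first ear, where the axle goes in. The hole is 12 mm in diameter, its axis along y, 40 mm above the pan's underside (70 mm above the bench)
- ear_left (a point): centre of the like hole at the outer face (chassis y = +32 mm) of the ear on the +y side, in line with the first
- axle: loose axle to be fitted, 60 g: steel rod 8 mm thick with a black foam wheel, 34 mm in diameter, 24 mm wide, on one end. Origin: on the axis at the wheel's inner face; bare rod to y = +110 mm, wheel to y = -24 mm. It starts level on cradle_a, axis 45 mm above the bench, wheel end overhanging away from the jig, 15 mm clear of the cradle's post. The wheel can be gripped across its diameter from above
- axle_tip (a point): the rounded bare end of the axle, on its axis, 110 mm from the wheel's inner face
- spindle: not to be used: another shaft on the other cradle, 14 mm thick and 75 mm long, with a small brass pinion 24 mm in diameter on its end. Same directions as the axle; axis 48 mm above the bench
- cradle_a: fixed wooden cradle, base 50 (x) x 90 (y) mm, two notched posts 50 mm high, 63 mm apart along y. Origin: centre of its underside. It carries the wheel axle; stands to the robot's right, near or far, in exchange with cradle_b
- cradle_b: same cradle, carrying the spindle
- lamp: fixed strip light, same origin and axes as the jig: red bar along x, from x = -30 to +190 mm, 30 mm wide in y about y = +85 mm, 235 to 257 mm above the bench, on one post (radius 8, foot radius 30 mm) at x = +175, y = +85 mm. A gripper pointing straight down at the clip's post would hit the bar; one tilted 25 to 45 degrees, its body leaning to the jig's -y side, passes below it
- shell: bystander: painted model-car body 170 x 74 x 49 mm
- bottle: bystander: yellow bottle 150 mm high, 60 mm across
- screwdriver: bystander: screwdriver lying on the bench
- mug: bystander: white mug
- spare_wheel: bystander: black foam wheel lying flat, 44 mm across, 22 mm high
- jar: bystander: small amber jar 48 mm across, 50 mm high
- wrench: bystander: wrench lying on the bench
There are look-alikes about, which are no part of the job. Of the things like the axle, leave any that is green; of the rest the smaller one is meant.

How it is judged:
On the way, in this order (a step that is already met when the one before it is completed fails the run):
1. the clip lies across the chassis and presses on it (value of joint clip above 1.25 rad and contact force between shoe and chassis above 0.5 N and distance of chassis from where it was at the start of the episode below 0.006 m and angle between chassis's own z axis and vertical below 0.05 rad), for 0.2 s.
2. the axle is through both ears, wheel close to the first ear, while the clip still holds the chassis (all of step 1 and y of axle in the frame of chassis above -0.046 m and y of axle_tip in the frame of chassis above 0.06 m and x of axle in the frame of chassis between -0.058 and -0.042 m and z of axle in the frame of chassis between 0.032 and 0.048 m and x of axle_tip in the frame of chassis between -0.058 and -0.042 m and z of axle_tip in the frame of chassis between 0.032 and 0.048 m), for 0.2 s.
3. the clip is swung clear again (value of joint clip below 0.6 rad), for 0.2 s.
At the end, for the whole second after the job is handed in: clip less than 0.6 rad from its clear stop; axle through both ears (both its ends within 8 mm of the hole axis line in height and in x), wheel's inner face no more than 14 mm from the first ear; chassis in its nest within 6 mm of where it began and flat; all at rest (value of joint clip below 0.6 rad and y of axle in the frame of chassis above -0.046 m and y of axle_tip in the frame of chassis above 0.06 m and x of axle in the frame of chassis between -0.058 and -0.042 m and z of axle in the frame of chassis between 0.032 and 0.048 m and x of axle_tip in the frame of chassis between -0.058 and -0.042 m and z of axle_tip in the frame of chassis between 0.032 and 0.048 m and distance of chassis from where it was at the start of the episode below 0.006 m and angle between chassis's own z axis and vertical below 0.05 rad and linear speed of each of axle, chassis below 0.02 m/s and velocity of joint clip between -0.1 and 0.1 rad/s); the robot touches nothing.
It fails at once if the chassis is knocked out of its nest (more than 12 mm) (distance of chassis from where it was at the start of the episode above 0.012 m).
It fails at once if the robot touches the light (contact force between any of the arm, the fingers and lamp above 2 N).
It fails at once if the other shaft or a bystander is moved by more than 30 mm (distance of any of spindle, shell, bottle, screwdriver, mug, spare_wheel, jar, wrench from where it was at the start of the episode above 0.03 m).
It also fails if it takes over 67 s, if anything falls off the work surface, if the arm or the gripper's body presses on something with over 40 N, if the wrist force passes 120 N, or if a joint passes its speed limit or range.

## Working session

There is one attempt and no reset: what is moved stays moved. The work goes in short steps, Python scripts to look and compute and a shell command to move; the robot and the scene stay as the last step left them, time stands still between calls to the robot, and variables do not carry over. Pictures are saved under pics/ and viewed, about 8 in all and at most 12, crops included, and the job is handed in when it is done.

```bash
mkdir -p pics; ls
python3 - <<'E'
from cell import readout, eyes
import cv2,numpy as np
print(readout.sense())
for n in("scene","top"):
    p,d=eyes.snapshot(n); cv2.imwrite(f"pics/{n}0.png",p[:,:,::-1]); np.savez(f"pics/{n}0.npz",p=p,d=d)
    print(n,eyes.camera_info(n))
print(eyes.camera_info("wrist"))
E
```

```text
pics
{'time_s': 0.0, 'joints': array([-1.30821051,  0.52202305, -0.0363148 ,  1.60000327,  0.02120317,
        1.0210762 , -0.11280116]), 'qvel': array([-0.00082463, -0.00180236, -0.00028401,  0.00115177, -0.00024597,
        0.00163824,  0.00071269]), 'joint_efforts': array([-1.38459840e-03, -9.27094960e+01,  1.97966695e+00, -3.69939744e+01,
        1.79484993e-02,  7.96260720e-03,  4.30031434e-06]), 'tool_pos': array([0.20412785, 0.59046173, 0.30332188]), 'tool_rot': array([ 2.55811896e+00,  1.82238578e+00, -1.35367251e-03]), 'force': array([0.06296732, 0.33191724, 0.47587557]), 'moment': array([ 0.04037996, -0.02389583, -0.0260312 ]), 'grip_width': 0.9939076001379022}
scene {'fx': 442.7798145604448, 'fy': 442.7798145604448, 'cx': 251.23408707869103, 'cy': 196.51480150811412, 'k1': -0.09084483222084884, 'R': array([[-0.88798186,  0.45940412,  0.02088239],
       [ 0.29602031,  0.60574805, -0.73853996],
       [-0.35193777, -0.64962847, -0.67388623]]), 't': array([ 0.51869824, -0.1245245 ,  1.63648154])}
top {'fx': 467.50260835427554, 'fy': 467.50260835427554, 'cx': 247.87364610533567, 'cy': 192.12168473163933, 'k1': -0.08975661089015675, 'R': array([[-0.0137051 , -0.99984659, -0.01090703],
       [-0.99360443,  0.01484063, -0.11193743],
       [ 0.11208212,  0.00930316, -0.9936554 ]]), 't': array([0.02167155, 0.59500859, 1.29516228])}
{'fx': 281.8016889122887, 'fy': 281.8016889122887, 'cx': 258.99119872102835, 'cy': 193.65505262885853, 'k1': -0.06475260138863467, 'mount': array([[ 9.99999495e-01,  1.00406264e-03, -3.78264188e-05,
         4.88579791e-04],
       [-9.48308554e-04,  9.55575110e-01,  2.94746180e-01,
        -7.53846206e-02],
       [ 3.32089612e-04, -2.94745995e-01,  9.55575579e-01,
        -7.08506959e-02],
       [ 0.00000000e+00,  0.00000000e+00,  0.00000000e+00,
         1.00000000e+00]])}
```

Run:
```python
import cv2
for n in("top",):
    p=cv2.imread(f"pics/{n}0.png"); cv2.imwrite(f"pics/{n}0b.png",cv2.resize(p,(800,600),interpolation=cv2.INTER_CUBIC))
```

```text
(no output)
```

View pics/top0b.png

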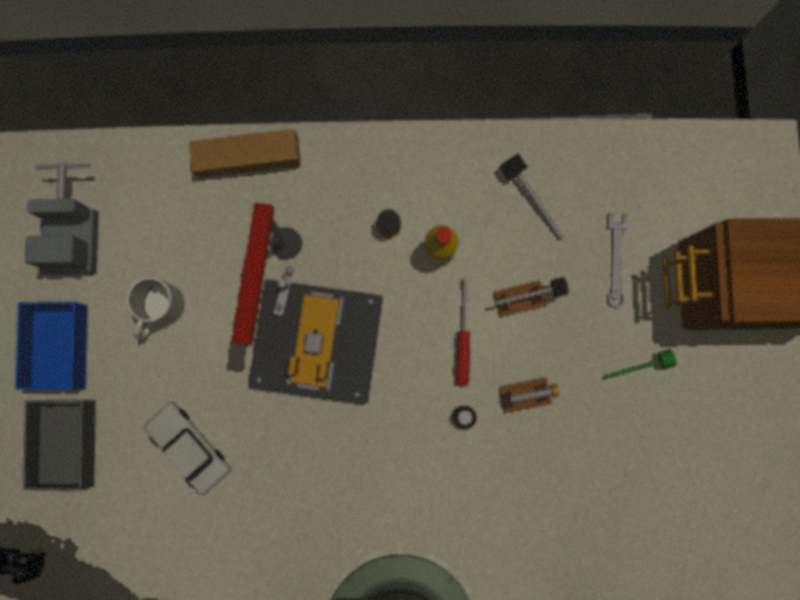

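View pics/scene0.png

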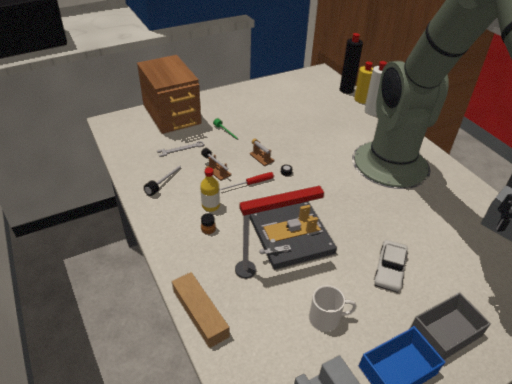

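The top view shows the jig at about (316,342), the red light at (253,275), and the axle with the black wheel on the far cradle at (530,297). The spindle is on the near cradle at (528,394). The look-alikes are a bigger axle at (530,195) and a green one at (640,365). Next I'll enlarge the jig and cradle areas.

```bash
cat > h.py <<'E'
import numpy as np, cv2
from cell import readout, eyes
from scipy.spatial.transform import Rotation as Rn
def cam(name, s=None):
    c=eyes.camera_info(name)
    if name=="wrist":
        T=np.eye(4);T[:3,:3]=Rn.from_rotvec(s["tool_rot"]).as_matrix();T[:3,3]=s["tool_pos"]
        M=T@c["mount"]; c["R"]=M[:3,:3].T; c["t"]=-c["R"]@M[:3,3]
    return c
def ray(c,u,v):
    x,y=(u-c["cx"])/c["fx"],(v-c["cy"])/c["fy"]; X,Y=x,y
    for _ in range(10):
        k=1+c["k1"]*(X*X+Y*Y); X,Y=x/k,y/k
    return c["R"].T@np.array([X,Y,1]), -c["R"].T@c["t"]
def atz(c,u,v,z):
    d,o=ray(c,u,v); return o+d*(z-o[2])/d[2]
def proj(c,P):
    q=c["R"]@np.asarray(P)+c["t"]; X,Y=q[:2]/q[2]; k=1+c["k1"]*(X*X+Y*Y)
    return np.array([c["fx"]*X*k+c["cx"],c["fy"]*Y*k+c["cy"]])
E
python3 - <<'E'
import cv2,numpy as np
p=cv2.imread("pics/top0.png")
a=p[170:270,150:260]; b=p[170:270,300:376]
f=lambda i:cv2.convertScaleAbs(cv2.resize(i,None,fx=4.2,fy=4.2,interpolation=cv2.INTER_CUBIC),alpha=1.5)
cv2.imwrite("pics/crop0.png",np.hstack([f(a),f(b)]))
E
```

```text
(no output)
```

View pics/crop0.png

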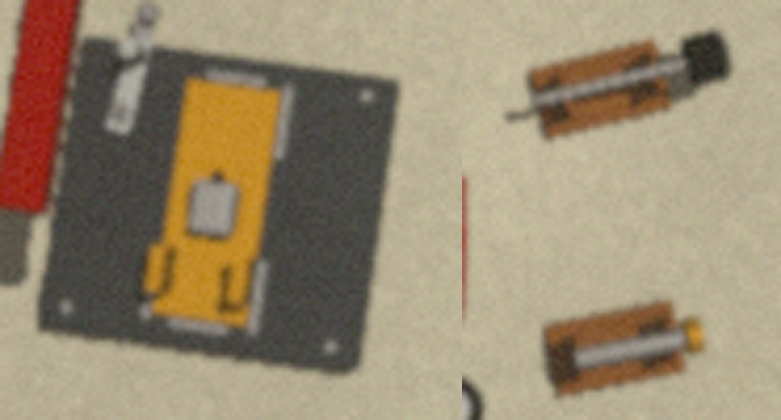

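The jig's corners in the crop are (82,38), (398,82), (355,373) and (38,328). The axle's wheel is at (706,57) and its tip at (507,116). I'll turn these into world positions.

Run:
```python
from h import *
c=cam("top"); s=4.2
P=[atz(c,150+(u+.5)/s-.5,170+(v+.5)/s-.5,.03)[:2] for u,v in[(82,38),(398,82),(355,373),(38,328)]]
P=np.array(P); L=np.array([[.1,.11],[.1,-.11],[-.1,-.11],[-.1,.11]])
ctr=P.mean(0); A=P-ctr
th=np.arctan2((L[:,0]*A[:,1]-L[:,1]*A[:,0]).sum(),(L*A).sum()); R=np.array([[np.cos(th),-np.sin(th)],[np.sin(th),np.cos(th)]])
print("jig",ctr,np.degrees(th),"resid mm",(P-(ctr+L@R.T))*1e3)
j=lambda x,y:ctr+R@[x,y]
for n,q in dict(pivot=(.05,.072),post0=(.09,.072),post157=(.05,.032),earR=(-.05,-.032)).items(): print(n,j(*q))
w=atz(c,300+(706-462)/s,170+57/s,.05); t=atz(c,300+(507-462)/s,170+116/s,.045)
print("wheel",w,"tip",t,np.linalg.norm(w-t),np.degrees(np.arctan2(*(t-w)[1::-1])))
# fit of rod using depth: notched cradle
d=np.load("pics/top0.npz")["d"]
print(d[185:187,465-0:470] if 0 else d[int(170+57/s),int(300+244/s)])
s0=readout.sense(); print(Rn.from_rotvec(s0["tool_rot"]).as_matrix().round(3))
```

```text
jig [0.52300814 0.14599338] -8.744207298386756 resid mm [[-0.65390646 -0.76928367]
 [-0.77027793  0.95673548]
 [ 1.23449715  1.87458294]
 [ 0.18968724 -2.06203475]]
pivot [0.58337268 0.20955534]
post0 [0.62290775 0.2034744 ]
post157 [0.57729174 0.17002026]
earR [0.46872455 0.12196649]
wheel [ 0.61301551 -0.29808468  0.05      ] tip [ 0.57575579 -0.16357712  0.045     ] 0.1396623534232148 105.48317831387523
1.3009722
[[ 0.327  0.945 -0.   ]
 [ 0.945 -0.327 -0.001]
 [-0.001  0.    -1.   ]]
```

```bash
cat >> h.py <<'E'
def tool(ang,lean):   # jaw x axis at world angle ang (deg), body leaning to the right of it by lean deg
    a,l=np.radians([ang,lean]); x=np.array([np.cos(a),np.sin(a),0]); z=np.array([-np.sin(a)*np.sin(l),np.cos(a)*np.sin(l),-np.cos(l)])
    return np.c_[x,np.cross(z,x),z]
def pose(s): return np.array(s["tool_pos"]),Rn.from_rotvec(s["tool_rot"]).as_matrix()
def plan(p0,R0,p1,R1,N,show=True):
    r=Rn.from_matrix(R0.T@R1).as_rotvec()/N; q=Rn.from_rotvec(r).as_matrix()
    S=sum(np.linalg.matrix_power(q,k) for k in range(N)); t=np.linalg.solve(S,R0.T@(np.array(p1)-p0))
    if show: print(N,"rows of",np.r_[t*100,np.degrees(r)].round(2).tolist())
    P=[];p=p0.copy();R=R0
    for k in range(N): p=p+R@t;R=R@q;P.append(p.round(3).tolist())
    if show: print(P[::2])
C=np.array([.523,.146]);TH=np.radians(-8.74)
def J(x,y,z): return np.r_[C+np.array([[np.cos(TH),-np.sin(TH)],[np.sin(TH),np.cos(TH)]])@[x,y],z]
E
python3 - <<'E'
from h import *
p,R=pose(readout.sense())
p1=np.array([.42,.08,.34]);R1=tool(6,0); plan(p,R,p1,R1,14)
g=J(.09,.072,.068); R2=tool(6,45)
pre=g-R2[:,2]*.154; print(pre)
plan(p1,R1,pre,R2,8)
print(g-R2[:,2]*.054)
E
```

```text
14 rows of [-1.28, 3.98, -0.26, 0.0, 0.0, 4.64]
[[0.238, 0.565, 0.306], [0.298, 0.508, 0.311], [0.348, 0.441, 0.317], [0.386, 0.367, 0.322], [0.413, 0.287, 0.327], [0.426, 0.205, 0.332], [0.425, 0.121, 0.337]]
[0.63427796 0.09519045 0.17689444]
8 rows of [2.68, 0.79, 1.94, 5.62, 0.0, 0.0]
[[0.448, 0.075, 0.321], [0.502, 0.071, 0.28], [0.556, 0.074, 0.238], [0.608, 0.086, 0.197]]
[0.62688668 0.16551377 0.10618377]
```

```bash
python3 -m jog '[[-1.28,3.98,-0.26,0,0,4.64,-1],[-1.28,3.98,-0.26,0,0,4.64,-1],[-1.28,3.98,-0.26,0,0,4.64,-1],[-1.28,3.98,-0.26,0,0,4.64,-1],[-1.28,3.98,-0.26,0,0,4.64,-1],[-1.28,3.98,-0.26,0,0,4.64,-1],[-1.28,3.98,-0.26,0,0,4.64,-1],[-1.28,3.98,-0.26,0,0,4.64,-1],[-1.28,3.98,-0.26,0,0,4.64,-1],[-1.28,3.98,-0.26,0,0,4.64,-1],[-1.28,3.98,-0.26,0,0,4.64,-1],[-1.28,3.98,-0.26,0,0,4.64,-1],[-1.28,3.98,-0.26,0,0,4.64,-1],[-1.28,3.98,-0.26,0,0,4.64,-1],[0,0,0,0,0,0,-1]]'
python3 - <<'E'
from h import *
s=readout.sense(); p,R=pose(s); print(s["joints"].round(2)); print(R.round(3))
R2=tool(6,45); plan(p,R,J(.09,.072,.068)-R2[:,2]*.154,R2,8)
E
```

```text
time_s: 1.98
tool_pos: [0.42, 0.0775, 0.3405]
tool_rot: [-3.138, -0.156, -0.0]
force: [0.1, 0.4, -0.3]
grip_width: 1.005
[-0.67  0.16  0.4   2.06 -0.08  0.94 -0.13]
[[ 0.995  0.099  0.   ]
 [ 0.099 -0.995  0.   ]
 [ 0.    -0.    -1.   ]]
8 rows of [2.69, 0.76, 1.96, 5.62, -0.02, -0.04]
[[0.448, 0.073, 0.321], [0.502, 0.069, 0.28], [0.555, 0.073, 0.238], [0.608, 0.086, 0.197]]
```

```bash
python3 -m jog '[[2.69,0.76,1.96,5.62,0,0,-1],[2.69,0.76,1.96,5.62,0,0,-1],[2.69,0.76,1.96,5.62,0,0,-1],[2.69,0.76,1.96,5.62,0,0,-1],[2.69,0.76,1.96,5.62,0,0,-1],[2.69,0.76,1.96,5.62,0,0,-1],[2.69,0.76,1.96,5.62,0,0,-1],[2.69,0.76,1.96,5.62,0,0,-1],[0,0,0,0,0,0,-1],[0,0,0,0,0,0,-1]]'
python3 - <<'E'
from h import *
s=readout.sense(); p,R=pose(s); print(s["joints"].round(2)); print(R.round(3))
pic,d=eyes.snapshot("wrist"); c=cam("wrist",s)
im=cv2.resize(pic[:,:,::-1],(800,600),interpolation=cv2.INTER_CUBIC)
for n,P in dict(post=J(.09,.072,.081),piv=J(.05,.072,.041)).items():
    u,v=proj(c,P); print(n,u*800/512,v*800/512)
cv2.imwrite("pics/w1.png",cv2.convertScaleAbs(im,alpha=1.4))
E
```

```text
time_s: 3.22
tool_pos: [0.6345, 0.0983, 0.1765]
tool_rot: [-2.355, -0.123, 0.051]
force: [0.7, -0.1, 0.5]
grip_width: 0.999
[-0.01  0.82  0.06  1.63 -0.97  1.09  0.79]
[[ 0.995  0.074 -0.074]
 [ 0.105 -0.704  0.702]
 [-0.    -0.706 -0.708]]
post 403.72738282108065 308.258294248049
piv 339.48023736804527 323.36255707316354
```

View pics/w1.png

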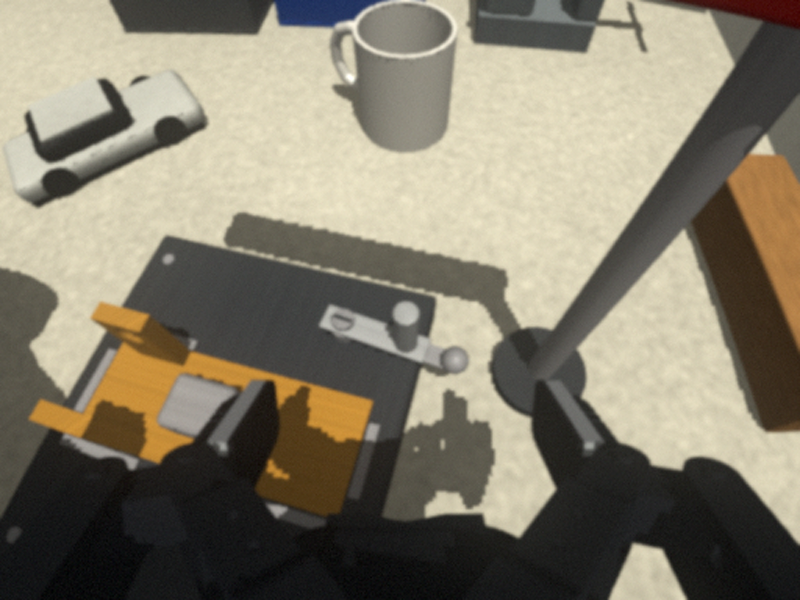

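The wrist view shows the post top at about (405,311), against (404,308) predicted, and the pivot at (341,319), against (339,323). The jig pose is good, so I'll go in around the post.

Run:
```python
from h import *
s=readout.sense(); p,R=pose(s)
plan(p,R,J(.09,.072,.068)-R[:,2]*.054,R,5)
```

```text
5 rows of [-0.01, 0.04, 1.96, 0.0, 0.0, 0.0]
[[0.633, 0.112, 0.163], [0.63, 0.139, 0.135], [0.627, 0.166, 0.106]]
```

```bash
python3 -m jog '[[0,0.04,1.96,0,0,0,0],[0,0.04,1.96,0,0,0,0],[0,0.04,1.96,0,0,0,0],[0,0.04,1.96,0,0,0,0],[0,0.04,1.96,0,0,0,0],[0,0,0,0,0,0,0.3],[0,0,0,0,0,0,0.6],[0,0,0,0,0,0,1],[0,0,0,0,0,0,1],[0,0,0,0,0,0,1]]' 40
python3 - <<'E'
from h import *
s=readout.sense(); p,R=pose(s)
print((p+R[:,2]*.054).round(4),J(.09,.072,.068))
# arc: clip 0 -> 1.6, 16 steps of .1 ; tool-frame shifts
q=[J(.05+.04*np.cos(a),.072-.04*np.sin(a),.068) for a in np.linspace(0,1.6,17)]
for a,b in zip(q,q[1:]): print((R.T@(b-a)*100).round(2).tolist())
E
```

```text
time_s: 4.53
tool_pos: [0.628, 0.1651, 0.106]
tool_rot: [-2.354, -0.123, 0.05]
force: [-1.7, -2.4, 3.6]
grip_width: 0.147
[0.6241 0.2031 0.0678] [0.62289539 0.20348836 0.068     ]
[-0.12, 0.27, -0.27]
[-0.16, 0.26, -0.26]
[-0.19, 0.25, -0.25]
[-0.23, 0.23, -0.23]
[-0.26, 0.22, -0.21]
[-0.29, 0.2, -0.2]
[-0.31, 0.17, -0.17]
[-0.34, 0.15, -0.15]
[-0.36, 0.13, -0.13]
[-0.37, 0.1, -0.1]
[-0.39, 0.07, -0.07]
[-0.39, 0.05, -0.05]
[-0.4, 0.02, -0.02]
[-0.4, -0.01, 0.01]
[-0.4, -0.04, 0.04]
[-0.39, -0.07, 0.07]
```

```bash
python3 -m jog '[[-0.12,0.27,-0.27,0,0,0,1],[-0.16,0.26,-0.26,0,0,0,1],[-0.19,0.25,-0.25,0,0,0,1],[-0.23,0.23,-0.23,0,0,0,1],[-0.26,0.22,-0.21,0,0,0,1],[-0.29,0.2,-0.2,0,0,0,1],[-0.31,0.17,-0.17,0,0,0,1],[-0.34,0.15,-0.15,0,0,0,1],[0,0,0,0,0,0,1]]'
python3 - <<'E'
from h import *
p,R=pose(readout.sense()); g=p+R[:,2]*.054
print(g.round(4),J(.05+.04*np.cos(.8),.072-.04*np.sin(.8),.068))
E
```

```text
time_s: 5.65
tool_pos: [0.6127, 0.1375, 0.1061]
tool_rot: [-2.356, -0.121, 0.047]
force: [4.8, -3.6, 5.5]
grip_width: 0.145
[0.6089 0.1755 0.0678] [0.60654441 0.17697074 0.068     ]
```

Still gripped (0.145), so I'll finish the arc.

```bash
python3 -m jog '[[-0.36,0.13,-0.13,0,0,0,1],[-0.37,0.1,-0.1,0,0,0,1],[-0.39,0.07,-0.07,0,0,0,1],[-0.39,0.05,-0.05,0,0,0,1],[-0.4,0.02,-0.02,0,0,0,1],[-0.4,-0.01,0.01,0,0,0,1],[-0.4,-0.04,0.04,0,0,0,1],[-0.39,-0.07,0.07,0,0,0,1],[0,0,0,0,0,0,1],[0,0,0,0,0,0,1]]' 60
python3 - <<'E'
from h import *
p,R=pose(readout.sense()); g=p+R[:,2]*.054
print(g.round(4),J(.05+.04*np.cos(1.57),.072-.04*np.sin(1.57),.068))
E
```

```text
time_s: 6.9
tool_pos: [0.5826, 0.1301, 0.106]
tool_rot: [-2.357, -0.12, 0.046]
force: [5.4, -9.1, 6.3]
grip_width: 0.14
[0.5789 0.168  0.0677] [0.57731332 0.17002605 0.068     ]
```

```bash
python3 -m jog '[[0,0,0,0,0,0,0.4],[0,0,0,0,0,0,0],[0,0,-1,0,0,0,0],[0,0,-2,0,0,0,0],[0,0,-3,0,0,0,0],[0,0,-4,0,0,0,0],[0,0,0,0,0,0,-0.5]]'
python3 - <<'E'
from h import *
s=readout.sense();p,R=pose(s); print(s["joints"].round(2))
plan(p,R,[.58,-.05,.29],tool(6,0),6)
plan(np.array([.58,-.05,.29]),tool(6,0),[.605,-.27,.25],tool(15,0),6)
E
```

```text
time_s: 7.78
tool_pos: [0.5896, 0.0584, 0.1789]
tool_rot: [-2.357, -0.12, 0.045]
force: [-0.3, 0.2, -0.1]
grip_width: 0.699
[ 0.06  0.77  0.07  1.75 -0.96  1.09  0.88]
6 rows of [-0.34, 0.8, -2.51, -7.47, -0.05, -0.02]
[[0.589, 0.035, 0.191], [0.586, -0.007, 0.224], [0.582, -0.038, 0.266]]
6 rows of [-0.21, 3.69, 0.67, 0.0, 0.0, -1.5]
[[0.582, -0.087, 0.283], [0.588, -0.16, 0.27], [0.598, -0.234, 0.257]]
```

```bash
python3 -m jog '[[-0.34,0.8,-2.51,-7.47,0,0,-1],[-0.34,0.8,-2.51,-7.47,0,0,-1],[-0.34,0.8,-2.51,-7.47,0,0,-1],[-0.34,0.8,-2.51,-7.47,0,0,-1],[-0.34,0.8,-2.51,-7.47,0,0,-1],[-0.34,0.8,-2.51,-7.47,0,0,-1],[-0.21,3.69,0.67,0,0,-1.5,-1],[-0.21,3.69,0.67,0,0,-1.5,-1],[-0.21,3.69,0.67,0,0,-1.5,-1],[-0.21,3.69,0.67,0,0,-1.5,-1],[-0.21,3.69,0.67,0,0,-1.5,-1],[-0.21,3.69,0.67,0,0,-1.5,-1],[0,0,0,0,0,0,-1],[0,0,0,0,0,0,-1]]'
python3 - <<'E'
from h import *
s=readout.sense(); p,R=pose(s); print(s["joints"].round(2)); print(R.round(3))
pic,d=eyes.snapshot("wrist"); c=cam("wrist",s); np.savez("pics/w2.npz",d=d,**{k:s[k] for k in("tool_pos","tool_rot")})
t,_=eyes.snapshot("top")
im=cv2.resize(pic[:,:,::-1],(560,420),interpolation=cv2.INTER_CUBIC)
k=cv2.resize(t[190:270,170:226,::-1],(294,420),interpolation=cv2.INTER_CUBIC)
cv2.imwrite("pics/w2.png",cv2.convertScaleAbs(np.hstack([im,k[:,:240]]),alpha=1.4))
E
```

```text
time_s: 9.52
tool_pos: [0.604, -0.2662, 0.2466]
tool_rot: [-3.112, -0.408, 0.0]
force: [-0.6, 0.5, 0.5]
grip_width: 1.003
[ 0.05  0.68  0.44  1.57 -0.34  0.97  0.86]
[[ 0.966  0.258 -0.001]
 [ 0.258 -0.966  0.003]
 [ 0.    -0.003 -1.   ]]
```

View pics/w2.png

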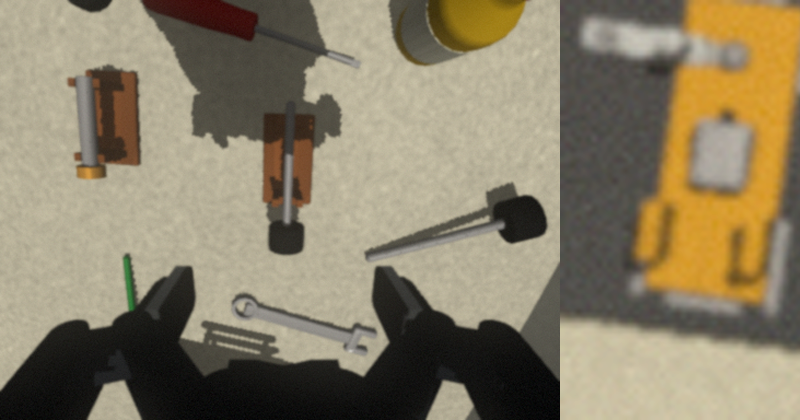

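The top crop shows the clip squarely across the chassis. In the wrist view the rod tip is at (291,103), the wheel's inner face at (287,223) and the wheel's bottom edge at about (286,254).

Run:
```python
from h import *
s=readout.sense(); c=cam("wrist",s); f=512/560; d=np.load("pics/w2.npz")["d"]
t=atz(c,291*f,103*f,.045); i=atz(c,287.3*f,222*f,.045)
print("tip",t,"inner",i,np.linalg.norm(t-i),np.degrees(np.arctan2(*(t-i)[1::-1])))
# depth-based wheel points
P=[]
for v in range(195,240):
    for u in range(240,288):
        z=d[v,u]
        if z>0:
            r,o=ray(c,u,v); X=o+r*z
            if X[2]>.03: P.append([u,v,*X])
P=np.array(P); print(len(P))
top=P[P[:,4]>.055]; print(top[:,2:].min(0),top[:,2:].max(0),top[:,2:].mean(0))
a=np.radians(105); e=np.array([np.cos(a),np.sin(a)]); n=np.array([e[1],-e[0]])
for q in(e,n): w=top[:,2:4]@q; print(np.percentile(w,[1,50,99]))
print(i[:2]@e,i[:2]@n,t[:2]@n, p:=s["tool_pos"][:2]@e, s["tool_pos"][:2]@n)
```

```text
tip [ 0.58798039 -0.17889885  0.045     ] inner [ 0.61285288 -0.28172309  0.045     ] 0.10578972284052222 103.59825816841226
992
[ 0.59871395 -0.30866049  0.05502893] [ 0.63029373 -0.28128717  0.06456278] [ 0.6143884  -0.2940289   0.06042762]
[-0.4554869  -0.44280026 -0.43232217]
[0.50426083 0.51727566 0.53037835]
-0.43074160870943473 0.5190551276298204 0.5216430161049792 -0.4129114595581596 0.5149708795419085
```

Run:
```python
from h import *
p,R=pose(readout.sense()); R1=tool(13,0)
plan(p,R,[.6146,-.2950,.15],R1,4); plan(np.array([.6146,-.2950,.15]),R1,[.6146,-.2950,.099],R1,3)
```

```text
4 rows of [0.07, 0.78, 2.42, -0.04, -0.01, 0.51]
[[0.607, -0.273, 0.223], [0.612, -0.288, 0.174]]
3 rows of [0.0, 0.0, 1.7, 0.0, 0.0, 0.0]
[[0.615, -0.295, 0.133], [0.615, -0.295, 0.099]]
```

```bash
python3 -m jog '[[0.07,0.78,2.42,0,0,0.51,-1],[0.07,0.78,2.42,0,0,0.51,-1],[0.07,0.78,2.42,0,0,0.51,-1],[0.07,0.78,2.42,0,0,0.51,-1],[0,0,1.7,0,0,0,-0.6],[0,0,1.7,0,0,0,-0.4],[0,0,1.7,0,0,0,-0.2],[0,0,0,0,0,0,-0.2]]'
python3 - <<'E'
from h import *
p,R=pose(readout.sense()); print((R.T@(np.array([.6146,-.2950,.099])-p)*100).round(2), np.degrees(np.arctan2(R[1,0],R[0,0])))
E
```

```text
time_s: 10.62
tool_pos: [0.614, -0.2954, 0.0974]
tool_rot: [-3.118, -0.354, 0.002]
force: [0.3, -0.7, 0.4]
grip_width: 0.597
[ 0.07 -0.03 -0.16] 12.94316179017332
```

```bash
python3 -m jog '[[0.07,0,-0.16,0,0,0,0],[0,0,0,0,0,0,0.2],[0,0,0,0,0,0,0.5],[0,0,0,0,0,0,0.8],[0,0,0,0,0,0,0.8],[0,0,-0.5,0,0,0,0.8],[0,0,-2,0,0,0,0.8],[0,0,-3,0,0,0,0.8],[0,0,-3,0,0,0,0.8],[0,0,-1,0,0,0,0.8],[0,0,0,0,0,0,0.8]]' 50
python3 - <<'E'
from h import *
s=readout.sense(); p,R=pose(s); print(s["joints"].round(2),R[:,2])
pic,d=eyes.snapshot("wrist"); np.savez("pics/w3.npz",d=d)
cv2.imwrite("pics/w3.png",cv2.convertScaleAbs(cv2.resize(pic[60:300,130:390,::-1],None,fx=2.5,fy=2.5,interpolation=cv2.INTER_CUBIC),alpha=1.4))
E
```

```text
time_s: 12.0
tool_pos: [0.6153, -0.2959, 0.196]
tool_rot: [-3.119, -0.354, -0.001]
force: [0.0, 0.1, -1.3]
grip_width: 0.385
[ 0.11  0.78  0.42  1.54 -0.38  0.91  0.88] [ 6.55584953e-04  2.21022783e-03 -9.99997343e-01]
```

View pics/w3.png

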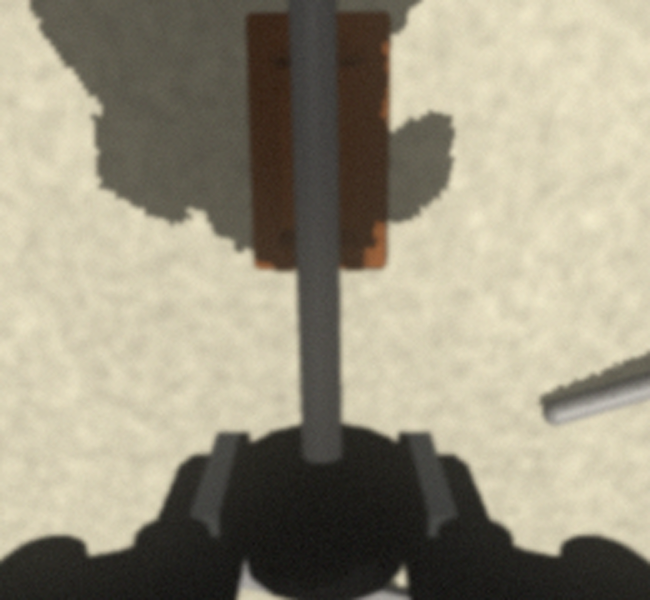

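The wheel is held squarely and the rod runs straight ahead. I'll fit the rod axis in the tool frame from the depth image.

Run:
```python
from h import *
d=np.load("pics/w3.npz")["d"]; c=eyes.camera_info("wrist"); M=c["mount"]
c["R"]=M[:3,:3].T; c["t"]=-c["R"]@M[:3,3]
A=[]
for v in range(0,236,3):
    row=[]
    for u in range(235,285):
        z=d[v,u]
        if z>0:
            r,o=ray(c,u,v); X=o+r*z
            if .02<X[2]<.085 and abs(X[0])<.02: row.append((u,*X,*(r/np.linalg.norm(r))))
    if len(row)>3:
        row=np.array(row); u0,u1=row[0,0],row[-1,0]
        zs=np.min(np.linalg.norm(row[:,1:4]-M[:3,3],axis=1))
        r,o=ray(c,(u0+u1)/2,v); r/=np.linalg.norm(r); X=o+r*(zs+.004/np.sqrt(1-r[1]**2*0)); A.append([v,u1-u0+1,*X])
A=np.array(A); print(A[::6].round(4)); 
B=A[(A[:,1]<25)]
for k in(2,4): print(np.polyfit(B[:,3],B[:,k],1))
print(B[:,3].min())
```

```text
[[ 0.000e+00  1.900e+01 -2.200e-03 -1.174e-01  5.560e-02]
 [ 1.800e+01  2.000e+01 -2.000e-03 -1.106e-01  5.510e-02]
 [ 3.600e+01  1.900e+01 -1.900e-03 -1.040e-01  5.530e-02]
 [ 5.400e+01  1.900e+01 -1.900e-03 -9.710e-02  5.510e-02]
 [ 7.200e+01  1.800e+01 -1.700e-03 -9.000e-02  5.470e-02]
 [ 9.000e+01  1.800e+01 -1.300e-03 -8.280e-02  5.490e-02]
 [ 1.080e+02  1.800e+01 -1.300e-03 -7.540e-02  5.510e-02]
 [ 1.260e+02  1.700e+01 -1.100e-03 -6.780e-02  5.520e-02]
 [ 1.440e+02  1.700e+01 -1.100e-03 -5.990e-02  5.570e-02]
 [ 1.620e+02  1.600e+01 -9.000e-04 -5.180e-02  5.550e-02]
 [ 1.800e+02  1.800e+01 -9.000e-04 -4.340e-02  5.560e-02]
 [ 1.980e+02  1.700e+01 -7.000e-04 -3.480e-02  5.510e-02]
 [ 2.160e+02  1.600e+01 -5.000e-04 -2.570e-02  5.490e-02]
 [ 2.340e+02  5.000e+01  5.000e-04 -1.650e-02  5.450e-02]]
[ 1.80370803e-02 -9.99829404e-06]
[-0.00033826  0.05521708]
-0.11743834930936341
```

Run:
```python
from h import *
p,R=pose(readout.sense()); R1=tool(-9.8,0)
plan(p,R,J(-.10,-.045,.25),R1,13)
```

```text
13 rows of [-1.39, -3.26, -0.42, -0.01, 0.0, 1.75]
[[0.594, -0.267, 0.199], [0.555, -0.208, 0.208], [0.52, -0.147, 0.216], [0.488, -0.083, 0.225], [0.46, -0.018, 0.233], [0.437, 0.049, 0.242], [0.417, 0.117, 0.25]]
```

```bash
python3 -m jog '[[-1.39,-3.26,-0.42,0,0,1.75,0.8],[-1.39,-3.26,-0.42,0,0,1.75,0.8],[-1.39,-3.26,-0.42,0,0,1.75,0.8],[-1.39,-3.26,-0.42,0,0,1.75,0.8],[-1.39,-3.26,-0.42,0,0,1.75,0.8],[-1.39,-3.26,-0.42,0,0,1.75,0.8],[-1.39,-3.26,-0.42,0,0,1.75,0.8],[-1.39,-3.26,-0.42,0,0,1.75,0.8],[-1.39,-3.26,-0.42,0,0,1.75,0.8],[-1.39,-3.26,-0.42,0,0,1.75,0.8],[-1.39,-3.26,-0.42,0,0,1.75,0.8],[-1.39,-3.26,-0.42,0,0,1.75,0.8],[-1.39,-3.26,-0.42,0,0,1.75,0.8],[0,0,0,0,0,0,0.8],[0,0,0,0,0,0,0.8]]'
cat > ears.py <<'E'
from h import *
s=readout.sense(); p,R=pose(s); print(p,s["joints"].round(2),np.degrees(np.arctan2(R[1,0],R[0,0])),R[:,2].round(4))
pic,d=eyes.snapshot("wrist"); c=cam("wrist",s)
cv2.imwrite("pics/w4.png",cv2.convertScaleAbs(pic[:,:,::-1],alpha=1.4))
v,u=np.nonzero(d>0)
x,y=(u-c["cx"])/c["fx"],(v-c["cy"])/c["fy"]; X,Y=x,y
for _ in range(10): k=1+c["k1"]*(X*X+Y*Y); X,Y=x/k,y/k
W=(np.c_[X,Y,np.ones_like(X)]*d[v,u][:,None]-c["t"])@c["R"]
np.savez("pics/w4.npz",W=W,u=u,v=v)
cs,sn=np.cos(TH),np.sin(TH); L=(W[:,:2]-C)@np.array([[cs,-sn],[sn,cs]])
for nm,lo,hi in(("right",-.045,-.012),("left",.012,.045)):
    m=(W[:,2]>.078)&(W[:,2]<.09)&(L[:,0]>-.08)&(L[:,0]<-.02)&(L[:,1]>lo)&(L[:,1]<hi)
    print(nm,m.sum(),np.percentile(L[m],[2,50,98],axis=0).round(4).tolist(),L[m].mean(0).round(4),W[m,2].mean().round(4))
T=(W-p)@R; m=(abs(T[:,0])<.012)&(T[:,2]>.045)&(T[:,2]<.065)&(T[:,1]<-.02)
b=np.round(T[m,1]/.01)
print("rod in tool (y, x mid, ztop)",[(k*10,round((np.percentile(T[m][b==k,0],3)+np.percentile(T[m][b==k,0],97))*500,2),round(np.percentile(T[m][b==k,2],10)*1e3,1)) for k in np.unique(b)],T[m,1].min())
E
python3 ears.py
```

```text
time_s: 13.92
tool_pos: [0.4178, 0.1165, 0.2505]
tool_rot: [-3.129, 0.268, 0.002]
force: [-0.5, -0.1, 0.2]
grip_width: 0.382
[0.41782741 0.11654286 0.25053652] [-0.93  0.37  0.65  2.16 -0.34  0.72 -0.22] -9.794483769009034 [-9.0e-04  1.6e-03 -1.0e+00]
right 464 [[-0.0638, -0.0296], [-0.0492, -0.0239], [-0.0341, -0.0195]] [-0.0491 -0.024 ] 0.0842
left 504 [[-0.0636, 0.0241], [-0.0489, 0.0289], [-0.0337, 0.0342]] [-0.0489  0.0291] 0.0847
rod in tool (y, x mid, ztop) [(np.float64(-120.0), np.float64(-2.38), np.float64(51.8)), (np.float64(-110.0), np.float64(-2.16), np.float64(51.6)), (np.float64(-100.0), np.float64(-2.02), np.float64(51.6)), (np.float64(-90.0), np.float64(-1.85), np.float64(51.7)), (np.float64(-80.0), np.float64(-1.45), np.float64(51.8)), (np.float64(-70.0), np.float64(-1.27), np.float64(51.7)), (np.float64(-60.0), np.float64(-1.26), np.float64(51.6)), (np.float64(-50.0), np.float64(-0.99), np.float64(51.6)), (np.float64(-40.0), np.float64(-0.86), np.float64(51.6)), (np.float64(-30.0), np.float64(-0.86), np.float64(51.5)), (np.float64(-20.0), np.float64(-0.63), np.float64(51.5))] -0.11735625487309491
```

View pics/w4.png

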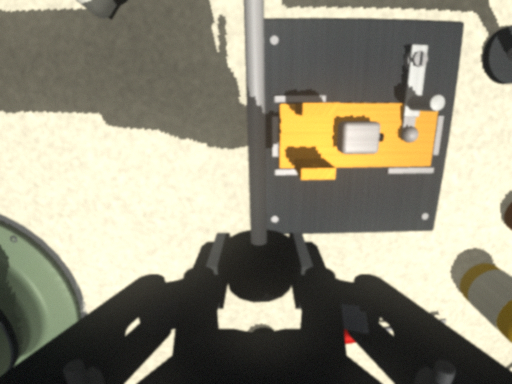

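The wrist depth puts both ears at jig x of about -0.049, tops at 84 mm as expected. The rod axis in tool coordinates is 55.6 mm ahead, level and parallel to the ears, so I'll set up in front of the first ear.

Run:
```python
from h import *
p,R=pose(readout.sense()); R1=tool(-9.9,0)
a=J(-.0487,-.187,.17); plan(p,R,a,R1,7); plan(a,R1,J(-.0487,-.187,.1258),R1,4)
```

```text
7 rows of [0.76, 2.01, 1.15, -0.01, 0.01, 0.01]
[[0.422, 0.095, 0.239], [0.43, 0.053, 0.216], [0.438, 0.011, 0.193], [0.446, -0.031, 0.17]]
4 rows of [0.0, 0.0, 1.11, 0.0, 0.0, 0.0]
[[0.446, -0.031, 0.159], [0.446, -0.031, 0.137]]
```

```bash
python3 -m jog '[[0.76,2.01,1.15,0,0,0,0.8],[0.76,2.01,1.15,0,0,0,0.8],[0.76,2.01,1.15,0,0,0,0.8],[0.76,2.01,1.15,0,0,0,0.8],[0.76,2.01,1.15,0,0,0,0.8],[0.76,2.01,1.15,0,0,0,0.8],[0.76,2.01,1.15,0,0,0,0.8],[0,0,1.1,0,0,0,0.8],[0,0,1.1,0,0,0,0.8],[0,0,1.1,0,0,0,0.8],[0,0,1.1,0,0,0,0.8],[0,0,0,0,0,0,0.8],[0,0,0,0,0,0,0.8]]'
python3 - <<'E'
from h import *
p,R=pose(readout.sense());print(np.degrees(np.arctan2(R[1,0],R[0,0])),R[2].round(4)); print((R.T@(J(-.0487,-.187,.1258)-p)*100).round(3), "tip z",(p+R@[-.0023,-.12,.0556])[2])
for n in("top","scene"):
  c=cam(n); t,_=eyes.snapshot(n); u,v=proj(c,J(-.05,-.04,.07)).astype(int); print(n,u,v)
  cv2.imwrite(f"pics/{n}5.png",cv2.convertScaleAbs(cv2.resize(t[v-32:v+32,u-32:u+32,::-1],None,fx=6,fy=6,interpolation=cv2.INTER_CUBIC),alpha=1.4))
cv2.imwrite("pics/p5.png",np.hstack([cv2.imread("pics/top5.png"),cv2.imread("pics/scene5.png")]))
E
```

```text
time_s: 15.6
tool_pos: [0.4464, -0.0304, 0.1262]
tool_rot: [-3.128, 0.269, 0.001]
force: [1.3, 0.6, 1.0]
grip_width: 0.38
-9.81932148928239 [-5.0e-04 -2.3e-03 -1.0e+00]
[0.019 0.097 0.045] tip z 0.07092992448346412
top 211 237
scene 302 206
```

View pics/p5.png

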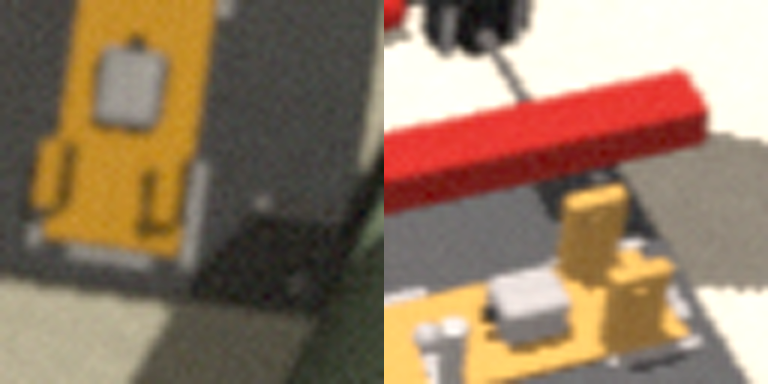

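```bash
python3 -m jog '[[0.02,0,0.05,0,0,0,0.8],[-0.02,-1,0,0,0,0,0.8],[-0.02,-1,0,0,0,0,0.8],[-0.02,-1,0,0,0,0,0.8],[0,0,0,0,0,0,0.8]]'
python3 -m jog '[[-0.01,-0.5,0,0,0,0,0.8],[-0.01,-0.5,0,0,0,0,0.8],[-0.01,-0.5,0,0,0,0,0.8],[0,0,0,0,0,0,0.8]]'
python3 - <<'E'
from h import *
p,R=pose(readout.sense()); print((R.T@(J(-.0487,-.187,.1258)-p)*100).round(3), "tip z",(p+R@[-.0023,-.12,.0556])[2])
E
```

```text
time_s: 16.32
tool_pos: [0.4512, 0.0002, 0.1256]
tool_rot: [-3.128, 0.266, 0.001]
force: [-0.3, 0.4, -1.0]
grip_width: 0.381
time_s: 16.82
tool_pos: [0.4534, 0.0144, 0.1257]
tool_rot: [-3.128, 0.268, 0.001]
force: [0.1, -0.7, -0.5]
grip_width: 0.38
[ 0.094  4.632 -0.023] tip z 0.0703636123843383
```

The tip is about 11 mm into the first ear with no force. I'll carry on to the second ear.

```bash
python3 -m jog '[[-0.02,-1,0,0,0,0,0.8],[-0.02,-1,0,0,0,0,0.8],[-0.02,-1,0,0,0,0,0.8],[0,-0.5,0,0,0,0,0.8],[-0.01,-0.5,0,0,0,0,0.8],[-0.01,-0.5,0,0,0,0,0.8],[-0.01,-0.5,0,0,0,0,0.8],[-0.01,-0.5,0,0,0,0,0.8],[0,0,0,0,0,0,0.8]]'
python3 - <<'E'
from h import *
p,R=pose(readout.sense()); print((R.T@(J(-.0487,-.187,.1258)-p)*100).round(3), "tip z",(p+R@[-.0023,-.12,.0556])[2])
E
```

```text
time_s: 17.95
tool_pos: [0.4618, 0.0687, 0.1258]
tool_rot: [-3.128, 0.268, 0.001]
force: [-0.5, -1.1, -0.3]
grip_width: 0.379
[ 0.191 10.131 -0.024] tip z 0.0704835813624939
```

```bash
python3 -m jog '[[-0.02,-1,0,0,0,0,0.8],[-0.01,-1,0,0,0,0,0.8],[-0.01,-0.7,0,0,0,0,0.8],[-0.01,-0.5,0,0,0,0,0.8],[-0.01,-0.3,0,0,0,0,0.8],[0,0,0,0,0,0,0.8],[0,0,0,0,0,0,0.8]]'
python3 - <<'E'
from h import *
s=readout.sense();p,R=pose(s); print((R.T@(J(-.0487,-.187,.1258)-p)*100).round(3), "tip z",(p+R@[-.0023,-.12,.0556])[2])
pic,d=eyes.snapshot("wrist")
cv2.imwrite("pics/w6.png",cv2.convertScaleAbs(cv2.resize(pic[60:300,130:390,::-1],None,fx=2.5,fy=2.5,interpolation=cv2.INTER_CUBIC),alpha=1.4))
E
```

```text
time_s: 18.82
tool_pos: [0.4671, 0.1027, 0.1259]
tool_rot: [-3.128, 0.269, 0.001]
force: [-0.2, -0.5, -0.5]
grip_width: 0.382
[ 0.261 13.57  -0.019] tip z 0.07057672704916709
```

View pics/w6.png

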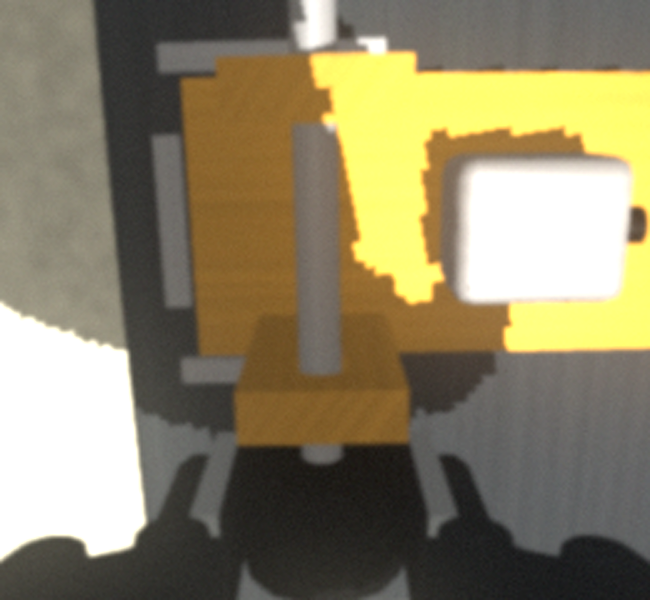

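The rod passes through both ears, and the wheel is near the first ear: the bare rod shows only between rows 445 and 465. I'll go 4 mm further, lower 1.5 mm, release and rise.

```bash
python3 -m jog '[[-0.01,-0.4,0,0,0,0,0.8],[0,0,0,0,0,0,0.8],[0,0,0.15,0,0,0,0.8],[0,0,0,0,0,0,0.3],[0,0,0,0,0,0,0],[0,0,0,0,0,0,-0.2],[0,0,0,0,0,0,-0.3],[0,0,-1,0,0,0,-0.3],[0,0,-3,0,0,0,-0.3],[0,0,-4,0,0,0,-0.3],[0,0,-4,0,0,0,-0.3],[0,0,0,0,0,0,-0.3]]'
python3 - <<'E'
from h import *
s=readout.sense();p,R=pose(s); print(s["joints"].round(2))
pic,d=eyes.snapshot("wrist"); c=cam("wrist",s)
for n,X in dict(inner=J(-.049,-.0297-.005,.068),tip=J(-.049,.075,.068)).items(): print(n,(proj(c,X)-[130,60])*2.5)
cv2.imwrite("pics/w7.png",cv2.convertScaleAbs(cv2.resize(pic[60:300,130:390,::-1],None,fx=2.5,fy=2.5,interpolation=cv2.INTER_CUBIC),alpha=1.4))
E
```

```text
time_s: 20.38
tool_pos: [0.4686, 0.1069, 0.2472]
tool_rot: [-3.125, 0.268, -0.005]
force: [0.3, 0.7, -0.9]
grip_width: 0.649
[-0.85  0.45  0.66  2.05 -0.41  0.76 -0.1 ]
inner [317.47021985 300.70858849]
tip [310.86087742 -24.65641099]
```

View pics/w7.png

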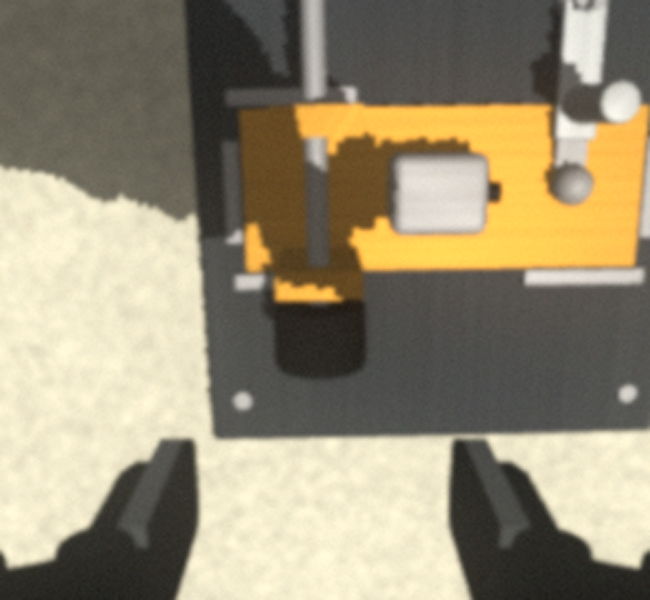

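The axle sits in both ears with the wheel close to the first one, and the clip is still across. Back round to the clip post.

Run:
```python
from h import *
p,R=pose(readout.sense()); R1=tool(6,0); a=np.array([.58,-.05,.29])
plan(p,R,a,R1,7)
R2=Rn.from_rotvec([-2.357,-.12,.045]).as_matrix(); b=np.array([.5896,.0584,.1789]); plan(a,R1,b,R2,7)
```

```text
7 rows of [1.72, 2.16, -0.64, -0.03, -0.01, -2.26]
[[0.481, 0.083, 0.252], [0.511, 0.036, 0.265], [0.544, -0.008, 0.277], [0.58, -0.05, 0.29]]
7 rows of [0.29, -0.94, 2.05, 6.4, 0.04, 0.02]
[[0.582, -0.04, 0.269], [0.585, -0.014, 0.232], [0.588, 0.019, 0.202], [0.59, 0.058, 0.179]]
```

```bash
python3 -m jog '[[1.72,2.16,-0.64,0,0,-2.26,-0.3],[1.72,2.16,-0.64,0,0,-2.26,-0.3],[1.72,2.16,-0.64,0,0,-2.26,-0.3],[1.72,2.16,-0.64,0,0,-2.26,-0.3],[1.72,2.16,-0.64,0,0,-2.26,-0.3],[1.72,2.16,-0.64,0,0,-2.26,-0.3],[1.72,2.16,-0.64,0,0,-2.26,-0.3],[0.29,-0.94,2.05,6.4,0.04,0.02,0],[0.29,-0.94,2.05,6.4,0.04,0.02,0],[0.29,-0.94,2.05,6.4,0.04,0.02,0],[0.29,-0.94,2.05,6.4,0.04,0.02,0],[0.29,-0.94,2.05,6.4,0.04,0.02,0],[0.29,-0.94,2.05,6.4,0.04,0.02,0],[0.29,-0.94,2.05,6.4,0.04,0.02,0],[0,0,0,0,0,0,0],[0,0,0,0,0,0,0]]'
python3 - <<'E'
from h import *
s=readout.sense();p,R=pose(s); print(s["joints"].round(2))
plan(p,R,[.5826,.1301,.106],Rn.from_rotvec([-2.357,-.12,.046]).as_matrix(),5)
E
```

```text
time_s: 22.42
tool_pos: [0.589, 0.0573, 0.1781]
tool_rot: [-2.357, -0.12, 0.045]
force: [0.9, -0.5, 0.5]
grip_width: 0.499
[ 0.02  0.78  0.12  1.75 -0.99  1.11  0.91]
5 rows of [0.01, -0.02, 2.05, 0.0, -0.01, 0.0]
[[0.588, 0.072, 0.164], [0.585, 0.101, 0.135], [0.583, 0.13, 0.106]]
```

```bash
python3 -m jog '[[0,-0.02,2.05,0,0,0,0],[0,-0.02,2.05,0,0,0,0],[0,-0.02,2.05,0,0,0,0],[0,-0.02,2.05,0,0,0,0],[0,-0.02,2.05,0,0,0,0],[0,0,0,0,0,0,0.3],[0,0,0,0,0,0,0.6],[0,0,0,0,0,0,1],[0,0,0,0,0,0,1],[0,0,0,0,0,0,1]]' 60
python3 -m jog '[[0.39,0.07,-0.07,0,0,0,1],[0.4,0.04,-0.04,0,0,0,1],[0.4,0.01,-0.01,0,0,0,1],[0.4,-0.02,0.02,0,0,0,1],[0.39,-0.05,0.05,0,0,0,1],[0.39,-0.07,0.07,0,0,0,1],[0.37,-0.1,0.1,0,0,0,1],[0.36,-0.13,0.13,0,0,0,1],[0,0,0,0,0,0,1]]'
python3 - <<'E'
from h import *
p,R=pose(readout.sense()); g=p+R[:,2]*.054
print(g.round(4),J(.05+.04*np.cos(.8),.072-.04*np.sin(.8),.068))
E
```

```text
time_s: 23.68
tool_pos: [0.5823, 0.1302, 0.1066]
tool_rot: [-2.355, -0.12, 0.044]
force: [-0.0, -6.2, 5.4]
grip_width: 0.138
time_s: 24.8
tool_pos: [0.6117, 0.1372, 0.1059]
tool_rot: [-2.355, -0.121, 0.047]
force: [-4.7, -2.5, -0.1]
grip_width: 0.14
[0.6079 0.1752 0.0676] [0.60654441 0.17697074 0.068     ]
```

```bash
python3 -m jog '[[0.34,-0.15,0.15,0,0,0,1],[0.31,-0.17,0.17,0,0,0,1],[0.29,-0.2,0.2,0,0,0,1],[0.26,-0.22,0.21,0,0,0,1],[0.23,-0.23,0.23,0,0,0,1],[0.19,-0.25,0.25,0,0,0,1],[0.14,-0.22,0.22,0,0,0,1],[0,0,0,0,0,0,1],[0,0,0,0,0,0,0.6],[0,0,0,0,0,0,0.2],[0,0,0,0,0,0,0],[0,0,-1,0,0,0,0],[0,0,-2,0,0,0,0],[0,0,-3,0,0,0,0],[0,0,-4,0,0,0,0],[0,0,-4,0,0,0,0],[0,0,0,0,0,0,0]]'
python3 - <<'E'
from h import *
s=readout.sense();p,R=pose(s)
a,_=eyes.snapshot("wrist");b,_=eyes.snapshot("top")
im=cv2.resize(a[:,:,::-1],(512,384)); k=cv2.resize(b[180:264,160:220,::-1],(274,384),interpolation=cv2.INTER_CUBIC)
cv2.imwrite("pics/w8.png",cv2.convertScaleAbs(np.hstack([im,k]),alpha=1.4))
plan(p,R,p+[0,-.08,.15],tool(6,0),7)
E
```

```text
time_s: 26.92
tool_pos: [0.6386, 0.0572, 0.2084]
tool_rot: [-2.357, -0.118, 0.038]
force: [0.3, -0.0, -0.1]
grip_width: 0.501
7 rows of [-0.1, 0.1, -2.49, -6.4, -0.08, -0.04]
[[0.639, 0.039, 0.225], [0.64, 0.009, 0.265], [0.64, -0.012, 0.31], [0.639, -0.023, 0.358]]
```

View pics/w8.png

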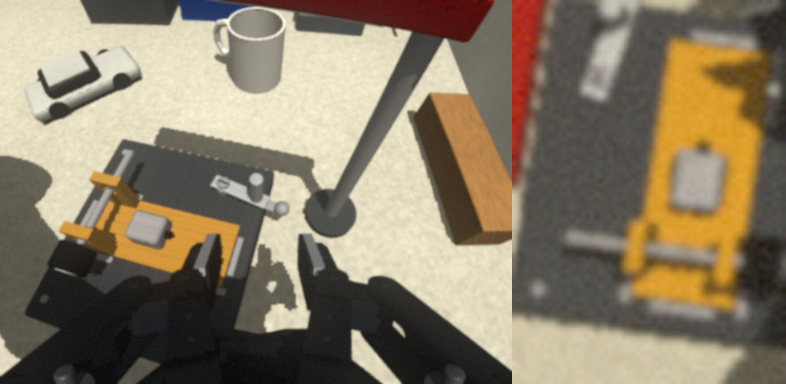

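The clip is clear of the chassis at (255,190), the axle runs through both ears at (95,215), and the chassis is in its nest. The gripper is free, with no force on it.

```bash
python3 -m jog '[[0,0,0,0,0,0,0],[0,0,0,0,0,0,0]]'; python3 -c "
from cell import ticket; print(ticket.hand_in())"
```

```text
time_s: 27.28
tool_pos: [0.6372, 0.0616, 0.2051]
tool_rot: [-2.354, -0.121, 0.046]
force: [0.8, 0.2, -0.4]
grip_width: 0.498
the job is handed in; nothing more can be done
None
```

The job is done and handed in at 27.3 s. I swung the clip across the chassis and threaded the big-black-wheel axle from the far cradle through both ears. Then I let go and swung the clip clear again.

- **Last pictures:** the clip lies off the chassis, about 0.1 rad from its clear stop judging by where I released the post. The rod runs through both ears with the wheel close to the first one. The chassis is in its nest. The light bar and the bystanders in view look undisturbed.
- **Wheel gap:** I estimate about 5 mm from the tool position and did not measure it directly after letting go.
- **Forces:** the force readings between moves stayed under about 13 N, and the gripper was free with almost no force at hand-in.
- **Disagreements:** the ears measured about 1 mm (x) and 2 mm (y) off my first jig estimate, and I corrected for that before threading. The rod first measured 106 mm in the wrist picture, against the 110 mm given. The chassis's shift was judged only by eye, and I did not check the clip's contact force.

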